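Pinch open the specimen carrier and pack the jar

ROBOT

A 6-joint arm with a two-finger parallel gripper is mounted at the origin on a cart in front of the work surface, level with it; the furniture and walls round the work are solid. World frame = base frame: x ahead of the robot, y to its left, z up, the work surface at z = 0. Lengths are in m, angles in rad, forces in N, time in s.
With the tool pointing down it reaches from about 0.225 to 0.875 m from the base axis. Payload 3.4 kg.
Tool frame: the origin (TCP) lies midway between the tips of the shut fingers; the grasp point (between the pads) lies 19 mm behind it (manip.grip_point_offset is the distance from the TCP to the grasp point, in m); x points along the fingers, y is the direction in which the jaws open and shut, and the axes are right-handed (so a half turn about x gives the same grasp; the last joint's range is limited). The gripper opens to 85 mm and grips with 20 to 120 N. Pads are 22 mm wide; open, the fingers measure 114 mm over their backs; the gripper's body (76 mm by 85 mm) begins 54 mm behind the grasp point. The pads swing forward as they close: fully open they stand 13 mm farther back than shut.
Start: joints at [1.225, 0.276, 1.505, -0, 1.361, -0.121], TCP at [0.128, 0.561, 0.231] pointing down, gripper open.
Joint ranges: [-2.89, 2.89], [-0.75, 2.08], [0.22, 2.7], [-1.18, 4.32], [0.11, 2.71], [-2.7, 2.7]. Speed limits (rad/s): [2.57, 2.57, 3.14, 3.14, 3.14, 3.14].

INTERFACE

Orientations are given as a unit quaternion [w, x, y, z].
In Python, from rig import manip gives the robot as it stands.
- The arm moves only by the shell command python3 -m crank 'ROWS' [FORCE]. ROWS is a JSON object of lists of equal length, an entry for each row: "grip": the opening, from 0 (shut) to 1 (fully open); "slide": the shift along the world's x, y, z in cm, a list of three; "roll": the turn about the world's z in degrees. In form: {"grip": [grip, ...], "slide": [[dx, dy, dz], ...], "roll": [roll, ...]}. A call has 1 to 20 rows; each row is the pose to reach, as a shift and turn from the pose commanded when the call began; what a row does not reach only later rows make up. A row lasts 1/10 s, in which the tool goes at most 50 mm and 8.59 degrees, less where a joint would pass 70% of its speed; a pose out of reach is approached as far as the arm can. A call with a gripper value outside its range is refused whole. The fingers move at their own pace and stop on an object; FORCE is the grip in N (left out, the last holds). Time passes only in rows, so rows that repeat a pose let the fingers close. It gives the time, the measured TCP pose, the force and the opening at its end, in the units of the state.
- manip.get_state(): the state, without advancing time (a new reading comes with each control period).
- manip.get_image(name): name is "scene" or "top" or "wrist"; returns a dict with "frame" (480x640x3 uint8, red, green, blue), "K" (3x3 intrinsics, pixels), "distortion" ([k1, k2, p1, p2, k3] as OpenCV has them; the pictures are not rectified), "R" (3x3) and "t" (3): a world point X has camera coordinates R X + t. Camera axes: x right, y down, z forward; pixel columns grow to the right and rows downward; lengths in m; the calibration is good to about 2 mm. A picture is of the moment at which its call begins. There is no depth.
- manip.sign_off(): hands the job in, once; it reports no verdict.
The state is a dict: "clock": time; "qpos": joint angles; "qd": joint speeds; "effort": joint torques, N m; "position": TCP position; "ee_rot": TCP orientation; "contact_force": force on the tool from outside, world axes, zero at the start; "moment": the same for the moment, N m; "width": finger opening in m.
Only numpy, scipy, OpenCV 4.12 (cv2) and the standard library are available. Lean on these libraries where they do the work, as an engineer would, in place of code of your own. Each camera call takes 0.05 s, during which the arm holds its last target. There are 200 camera calls.

TASK

Pack the white specimen jar for carrying: pinch the two orange buttons on the carrier's blue lid together to free its catches, lift the lid off and lay it right way up on the bare bench top, clear of the cord. Then stand the jar upright in the middle of the open box, on the round black pad, lowering it in gently. Leave the onion, the wash bottle and the petri dish where they are.

Things in the scene. Friction and masses are not known exactly. Their poses are not given: they have to be found in the camera images.
- carrier: at the robot's right: grey open-topped carrier box fixed to the bench, 164 (its x) x 144 (its y) x 66 mm high. Origin: centre of its underside, on the bench top; z up. Walls 6 mm, inside 152 x 132 mm, floor 6 mm thick. Half-way along each of the two walls that cross its y axis a 36 mm wide steel catch lip stands 6 mm inward, 4 to 11 mm below the rim.
- box_floor (a point): top of the round black pad (92 mm across, 2 mm thick) in the middle of the carrier's floor, 8 mm above the bench: where the jar must stand
- lid_base (a point): centre of the blue lid in the plane where it rests on the box rim (66 mm above the bench when shut); z up, y from button to button. Lid 164 x 144 mm, top plate 34 mm above this point, 0.3 kg. Its skirt reaches 20 mm below this point into the box, 2 mm play: lift it straight up 25 mm before moving sideways. Laid on the bench it stands on the skirt, this point 20 mm up.
- free_patch (a point): middle of the free patch of bench top between the black cord and the jar, where there is room for the lid with its long side (its x) pointing away from the robot; any other bare spot of bench serves as well
- lid_grip (a point): point midway between the two orange buttons, half-way up them, 56 mm above lid_base; axes as the lid. The buttons are upright pads 36 mm wide (along the lid's x), from 36 to 72 mm above lid_base; their ribbed outer faces look to the lid's +y and -y and are 58 mm apart at rest, 40 mm when fully pinched. A small blue cover plate (44 x 36 mm, top 78 mm above lid_base) lies over the gap between them. Pinched fully in, they also serve as the handle to carry the lid.
- button_a (a joint): travel of the button on the lid's +y side, 0 out (caught) to 0.009 m fully pinched in; its hook clears the catch lip beyond about 0.005 m. The spring takes 3 N to start and about 7 N at the end.
- button_b (a joint): the same for the button on the lid's -y side
- jar_centre (a point): centre, half-way up, of the white lidded specimen jar, upright, 56 mm across and 72 mm high, about 0.12 kg; this point is 36 mm above its underside. It stands on the bench at the robot's left.
- onion_1: brown onion, 60 mm across, 71 mm high, on the bench at the robot's left; a bystander. Origin at its underside. It and the jar may have changed places.
- wash: white wash bottle with red spout, 182 mm high, at the back of the bench behind the carrier; a bystander. Origin at its underside.
- petri: petri dish, 61 mm across, 15 mm high, near the front edge of the bench at the robot's right; a bystander. Origin at its underside.
There are look-alikes about, which are no part of the job. Of the things that look like the part that bears jar_centre, the largest one is meant. Leave any green look-alike of the carrier alone.

How it is judged:
On the way, in this order (a step that is already met when the one before it is completed fails the run):
1. both buttons are pinched in while the lid still sits on the box (value of joint each of button_a, button_b above 0.005 m and z of lid_base in the frame of carrier below 0.075 m), for 0.05 s.
2. the lid is lifted clear of the box (z of lid_base in the frame of carrier above 0.09 m), for 0.1 s.
3. the lid lies right way up on the bench top, let go (height (world z) of lid_base below 0.025 m and angle between lid_base's own z axis and vertical below 0.1 rad and contact force between lid and the fingers below 0.1 N), for 0.2 s.
At the end, for the whole second after the job is handed in: The lid lies flat and right way up on the bench top (on its skirt, not on any other thing), let go and at rest; the jar stands upright on the pad in the box, its axis within 18 mm of the pad's centre, at rest (height (world z) of lid_base between 0.014 and 0.025 m and angle between each of lid_base, jar_centre's own z axis and vertical below 0.1 rad and horizontal distance between jar_centre and box_floor below 0.018 m and z of jar_centre in the frame of box_floor between 0.03 and 0.042 m and linear speed of each of jar, lid below 0.02 m/s); the robot touches nothing.
It fails at once if the jar is tipped over (angle between jar_centre's own z axis and vertical above 0.7 rad).
It fails at once if the jar drops or is rammed into the box (moves faster than 0.5 m/s within 44 mm above the pad) (horizontal distance between jar_centre and box_floor below 0.06 m and z of jar_centre in the frame of box_floor below 0.08 m and linear speed of jar above 0.5 m/s).
It fails at once if the onion is moved by more than 30 mm (distance of onion_1 from where it was at the start of the episode above 0.03 m).
It fails at once if the wash bottle is moved by more than 30 mm (distance of wash from where it was at the start of the episode above 0.03 m).
It fails at once if the petri dish is moved by more than 30 mm (distance of petri from where it was at the start of the episode above 0.03 m).
It also fails if it takes over 58 s, if anything falls off the work surface, if the arm or the gripper's body presses on something with over 40 N, if the wrist force passes 120 N, or if a joint passes its speed limit or range.

## Working session

There is one attempt and no reset: what is moved stays moved. The work goes in short steps, Python scripts to look and compute and a shell command to move; the robot and the scene stay as the last step left them, time stands still between calls to the robot, and variables do not carry over. Pictures are saved under pics/ and viewed, on a budget of 10 in all, crops included, one or two more only if the job needs it, and the job is handed in when it is done.

```bash
mkdir -p pics; ls
python3 - <<'E'
from rig import manip
import cv2,numpy as np,pickle
d={}
for n in("scene","top"):
    im=manip.get_image(n); d[n]=im
    cv2.imwrite(f"pics/{n}0.png",cv2.cvtColor(im["frame"],cv2.COLOR_RGB2BGR))
    print(n,im["K"],im["distortion"],im["R"],im["t"])
pickle.dump(d,open("d0.pkl","wb"))
print(manip.get_state(),manip.grip_point_offset)
E
```

```text
pics
scene [[506.37721732   0.         318.38122741]
 [  0.         506.37721732 237.67563766]
 [  0.           0.           1.        ]] [-0.03588915  0.          0.          0.          0.        ] [[-0.66866064 -0.74356621 -0.00149587]
 [-0.29314788  0.26546441 -0.91847317]
 [ 0.68334271 -0.61370835 -0.39548046]] [0.26293284 0.24315864 1.14733935]
top [[606.04044199   0.         323.71918228]
 [  0.         606.04044199 237.4081738 ]
 [  0.           0.           1.        ]] [-0.14652568  0.          0.          0.          0.        ] [[ 0.00587877 -0.99977215  0.02052051]
 [-0.99138102 -0.00851276 -0.13073333]
 [ 0.13087823 -0.01957509 -0.99120518]] [-0.08773679  0.50601966  1.61361699]
{'clock': 0.1, 'qpos': array([ 1.22499489e+00,  2.76545466e-01,  1.50600903e+00, -2.72504269e-05,
        1.36072997e+00, -1.21018248e-01]), 'qd': array([ 0.0002541 , -0.00085229, -0.00334464, -0.00141597,  0.00110895,
        0.00035394]), 'effort': array([ 1.74989473e-03, -4.17700231e+01, -2.46410751e+01,  2.86002405e-04,
        5.58594606e-03, -1.69785415e-05]), 'position': array([0.12802499, 0.56007165, 0.23051742]), 'ee_rot': array([ 0.70251623,  0.07871951,  0.7027746 , -0.07988772]), 'contact_force': array([-0.15705998, -0.48869813, -0.56748058]), 'moment': array([ 0.02166528,  0.02296027, -0.00301906]), 'width': 0.08558530348019805} 0.0187
```

View pics/top0.png

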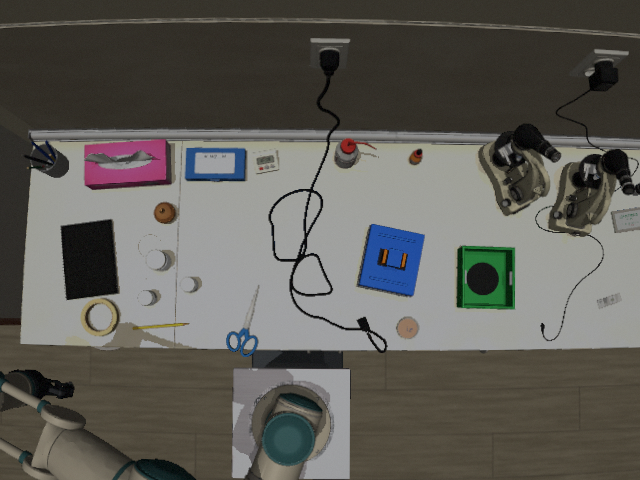

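View pics/scene0.png

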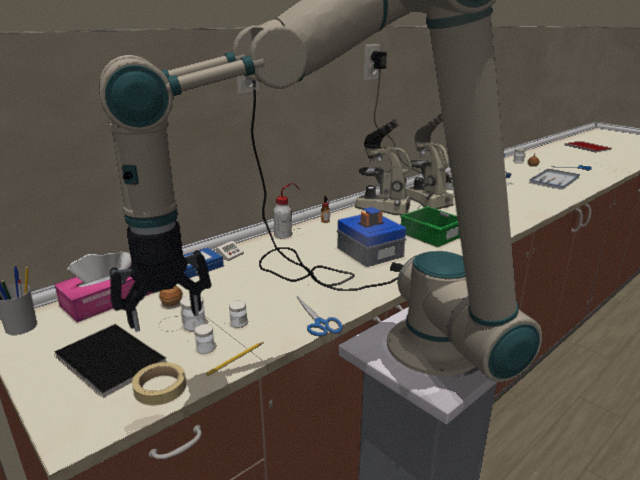

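Top view: the largest jar is at about (157,260), with small ones at (147,297) and (190,284). The onion is at (165,212), the lid at (392,260) with its buttons at about (381,258) and (403,261), and bare bench at about (225,225). The scene view agrees.

```bash
cat > h.py <<'E'
import cv2,numpy as np
def ray(im,uv,z):
    uv=np.atleast_2d(np.array(uv,float))
    p=cv2.undistortPoints(uv.reshape(-1,1,2),im["K"],im["distortion"])[:,0]
    R,t=im["R"],im["t"]; C=-R.T@t
    d=np.c_[p,np.ones(len(p))]@R
    return C+d*((z-C[2])/d[:,2])[:,None]
def proj(im,P):
    return cv2.projectPoints(np.array(P,float).reshape(-1,1,3),cv2.Rodrigues(im["R"])[0],im["t"],im["K"],im["distortion"])[0][:,0]
E
python3 - <<'E'
from h import *;import pickle
d=pickle.load(open("d0.pkl","rb"));im=d["top"];f=im["frame"];hsv=cv2.cvtColor(f,cv2.COLOR_RGB2HSV)
def blobs(m,box,amin=20):
    x0,y0,x1,y1=box;q=np.zeros_like(m);q[y0:y1,x0:x1]=m[y0:y1,x0:x1]
    n,l,s,c=cv2.connectedComponentsWithStats(q)
    return [(s[i],c[i],l==i) for i in range(1,n) if s[i][4]>=amin]
blue=cv2.inRange(hsv,(100,120,60),(125,255,255))
for s,c,m in blobs(blue,(340,210,440,310),100):
    cs=max(cv2.findContours(m.astype(np.uint8),0,2)[0],key=len)[:,0]
    w=ray(im,cs,0.098)[:,:2].astype(np.float32)
    print("lid",s,cv2.minAreaRect(w), ray(im,c,.1))
org=cv2.inRange(hsv,(5,130,90),(25,255,255))
for s,c,m in blobs(org,(370,240,415,275),8): print("btn",s,c,ray(im,c,.137))
g=cv2.cvtColor(f,cv2.COLOR_RGB2GRAY)
# jar: magnify
c=f[190:330,100:250]; L=f[215:305,350:435]
cv2.imwrite("pics/z0.png",cv2.cvtColor(np.hstack([cv2.resize(c,(420,392),interpolation=2),cv2.resize(L,(370,392),interpolation=2)]),cv2.COLOR_RGB2BGR))
for n,uv,z in [("jar",(157,258),.072),("s1",(147,296),.05),("s2",(190,283),.05),("onion",(165,212),.04),("wash",(347,150),.15),("petri",(408,327),.01),("patch",(225,225),0),("cord",(270,215),0),("cord",(275,255),0),("scis",(258,285),0),("timer",(265,160),0),("edge",(225,347),0),("patchL",(200,225),0)]: print(n,ray(im,uv,z).round(3))
E
```

```text
lid [ 359  224   65   72 3200] ((0.44215309619903564, -0.2605619728565216), (0.14418521523475647, 0.16443480551242828), 78.51763153076172) [[ 0.44113734 -0.2601445   0.1       ]]
btn [382 249   5  14  40] [384.175 255.825] [[ 0.44707134 -0.2363163   0.137     ]]
btn [401 253   6  14  39] [403.51282051 259.82051282] [[ 0.43717786 -0.28582692  0.137     ]]
jar [[0.443 0.36  0.072]]
s1 [[0.342 0.389 0.05 ]]
s2 [[0.378 0.273 0.05 ]]
onion [[0.572 0.351 0.04 ]]
wash [[ 0.72  -0.141  0.15 ]]
petri [[ 0.265 -0.316  0.01 ]]
patch [[0.544 0.19  0.   ]]
cord [[0.573 0.065 0.   ]]
cord [[0.461 0.05  0.   ]]
scis [[0.378 0.095 0.   ]]
timer [[0.731 0.083 0.   ]]
edge [[0.208 0.183 0.   ]]
patchL [[0.543 0.261 0.   ]]
```

View pics/z0.png

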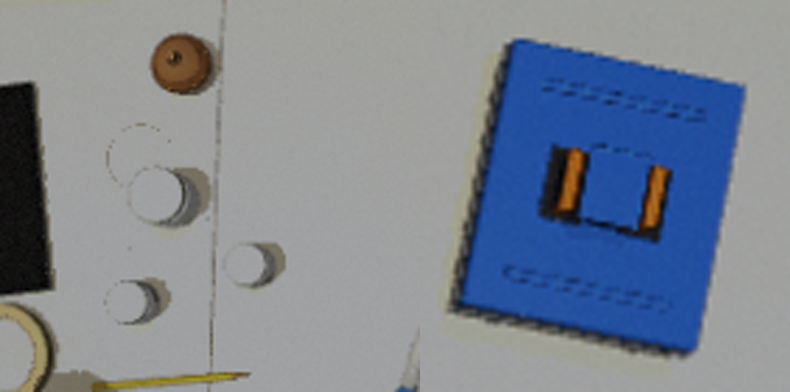

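Rectangle fit: 144×164 mm, matching the lid. Its centre is (0.442, −0.261), with the lid's y axis at 78.5°. The midpoint of the buttons agrees to within 1 mm. The tool's jaw axis is already at 77.1°. Next I'll move over the lid.

```bash
python3 -m crank '{"grip":[1,1,1,1,1,1,1,1,1,1,1,1,1,1,1,1,1,1,1,1],"slide":[[1,-3,1],[3,-7,2],[5,-12,2],[6.7,-16.6,2],[8.4,-21.2,2],[10.1,-25.8,2],[11.8,-30.4,2],[13.5,-35,2],[15.2,-39.6,2],[16.9,-44.2,2],[18.6,-48.8,2],[20.3,-53.4,2],[22,-58,2],[23.7,-62.6,2],[25.4,-67.2,2],[27.1,-71.8,2],[28.8,-76,2],[30.4,-79.5,2],[31.4,-82.1,2],[31.4,-82.1,2]],"roll":[0,0,0,0,0,0,0,0,0,0,0,0,0,0,0,0,0,0,1.4,1.4]}' 40
python3 -m crank '{"grip":[1,1,1],"slide":[[0,0,0],[0,0,0],[0,0,0]],"roll":[0,0,0]}'
cat > w.py <<'E'
import sys,pickle
from h import *; from rig import manip
n=sys.argv[2]; im=manip.get_image(sys.argv[1]);pickle.dump(im,open(n+".pkl","wb"))
cv2.imwrite(f"pics/{n}.png",cv2.cvtColor(im["frame"],cv2.COLOR_RGB2BGR))
s=manip.get_state();print({k:np.round(s[k],4) for k in("clock","position","ee_rot","contact_force","width")})
E
python3 w.py wrist w1
```

```text
clock: 2.1
position: [0.4433, -0.264, 0.2503]
ee_rot: [0.703, 0.071, 0.704, -0.072]
contact_force: [0.9, 1.2, -0.5]
width: 0.0858
clock: 2.4
position: [0.4417, -0.2592, 0.2515]
ee_rot: [0.704, 0.071, 0.704, -0.07]
contact_force: [-0.1, 0.0, 0.5]
width: 0.0854
{'clock': np.float64(2.45), 'position': array([ 0.4418, -0.2593,  0.2516]), 'ee_rot': array([ 0.7037,  0.0704,  0.7035, -0.0703]), 'contact_force': array([-0.7502,  0.2552, -0.5177]), 'width': np.float64(0.0852)}
```

View pics/w1.png

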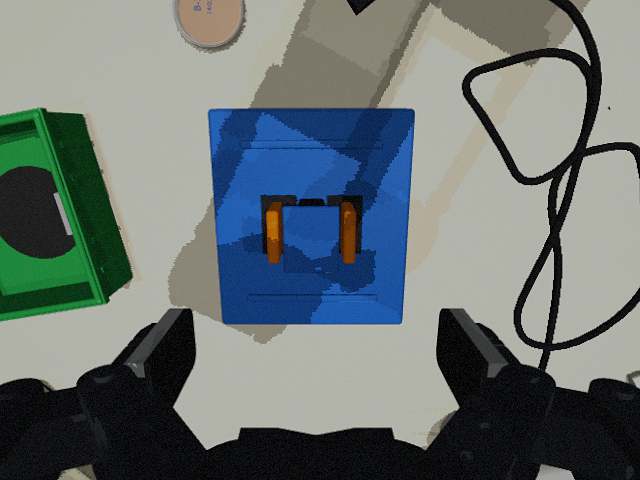

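The wrist view shows the lid's corners at (209,110), (414,110), (402,323) and (222,323), and the button tops at about (274,233) and (349,233). The jaws are aligned with the buttons.

Run:
```python
from h import *;import pickle
im=pickle.load(open("w1.pkl","rb"));f=im["frame"];hsv=cv2.cvtColor(f,cv2.COLOR_RGB2HSV)
c=ray(im,[(209,110),(414,110),(402,323),(222,323)],.098);print(c.round(4),c.mean(0))
m=cv2.inRange(hsv,(5,150,60),(25,255,255));m[:190]=0;m[280:]=0
cs=[k for k in cv2.findContours(m,0,2)[0] if cv2.contourArea(k)>60]
for k in cs: print(cv2.boundingRect(k))
# top corners of outer faces
L=ray(im,[(266,203),(357,203)],.138);print(L.round(4),L.mean(0),np.linalg.norm(L[0]-L[1]))
C=-im["R"].T@im["t"];print("cam",C)
e=np.array([.4421,-.261,0]);a=np.radians(-11.5);X=np.array([np.cos(a),np.sin(a),0]);Y=np.array([-X[1],X[0],0])
for sx in(-1,1):
  for sy in (-1,1):
    print(proj(im,[e+sx*.082*X+sy*.072*Y+[0,0,.1],e+sx*.018*X+sy*.029*Y+[0,0,.138]]).round(0).tolist())
```

```text
[[ 0.3472 -0.3147  0.098 ]
 [ 0.3751 -0.1763  0.098 ]
 [ 0.5332 -0.2072  0.098 ]
 [ 0.5049 -0.3474  0.098 ]] [ 0.44009698 -0.26139337  0.098     ]
(340, 202, 16, 62)
(266, 202, 17, 62)
[[ 0.4121 -0.2848  0.138 ]
 [ 0.4234 -0.2285  0.138 ]] [ 0.41772243 -0.25666442  0.138     ] 0.0573821646852063
cam [ 0.37392468 -0.24537324  0.39265068]
[[208.0, 110.0], [267.0, 213.0]]
[[418.0, 111.0], [358.0, 214.0]]
[[222.0, 328.0], [268.0, 267.0]]
[[404.0, 328.0], [356.0, 267.0]]
```

```bash
python3 -m crank '{"grip":[1,1,1,1,1,1,1,1,1,1],"slide":[[-0.2,-0.2,-2],[-0.2,-0.2,-5],[-0.2,-0.2,-8],[-0.2,-0.2,-10.5],[-0.2,-0.2,-12.5],[-0.2,-0.2,-13.5],[-0.2,-0.2,-14.2],[-0.2,-0.2,-14.5],[-0.2,-0.2,-14.5],[-0.2,-0.2,-14.5]],"roll":[0,0,0,0,0,0,0,0,0,0]}' 40
python3 -m crank '{"grip":[0.6,0.5,0.4,0.3,0.2,0.2,0.2,0.2,0.2,0.2,0.2,0.2],"slide":[[0,0,0],[0,0,0],[0,0,0],[0,0,0],[0,0,0],[0,0,0],[0,0,0],[0,0,0],[0,0,0],[0,0,0],[0,0,0],[0,0,0]],"roll":[0,0,0,0,0,0,0,0,0,0,0,0]}' 40
python3 w.py wrist w2
```

```text
clock: 3.45
position: [0.4407, -0.2628, 0.1072]
ee_rot: [0.704, 0.07, 0.703, -0.071]
contact_force: [0.5, -0.5, 0.2]
width: 0.0853
clock: 4.65
position: [0.4409, -0.2623, 0.1082]
ee_rot: [0.704, 0.071, 0.703, -0.071]
contact_force: [0.0, 2.6, 10.7]
width: 0.0377
{'clock': np.float64(4.7), 'position': array([ 0.4409, -0.2623,  0.1082]), 'ee_rot': array([ 0.7043,  0.0707,  0.7028, -0.0708]), 'contact_force': array([-0.1026,  3.2105, 11.2281]), 'width': np.float64(0.0372)}
```

Width is about 38 mm, so the buttons are fully pinched. Now lift straight up.

```bash
python3 -m crank '{"grip":[0.2,0.2,0.2,0.2,0.2,0.2,0.2,0.2,0.2,0.2,0.2,0.2],"slide":[[0,0,0.3],[0,0,0.8],[0,0,1.5],[0,0,2.2],[0,0,3],[0,0,4],[0,0,5],[0,0,6],[0,0,7],[0,0,8],[0,0,8],[0,0,8]],"roll":[0,0,0,0,0,0,0,0,0,0,0,0]}' 60
python3 w.py scene s1
```

```text
clock: 5.9
position: [0.4402, -0.2624, 0.1865]
ee_rot: [0.704, 0.071, 0.703, -0.071]
contact_force: [0.0, 0.2, -3.2]
width: 0.0358
{'clock': np.float64(5.95), 'position': array([ 0.4399, -0.2622,  0.1861]), 'ee_rot': array([ 0.7034,  0.0709,  0.7038, -0.0706]), 'contact_force': array([ 0.4933, -0.0117, -3.3305]), 'width': np.float64(0.036)}
```

View pics/s1.png

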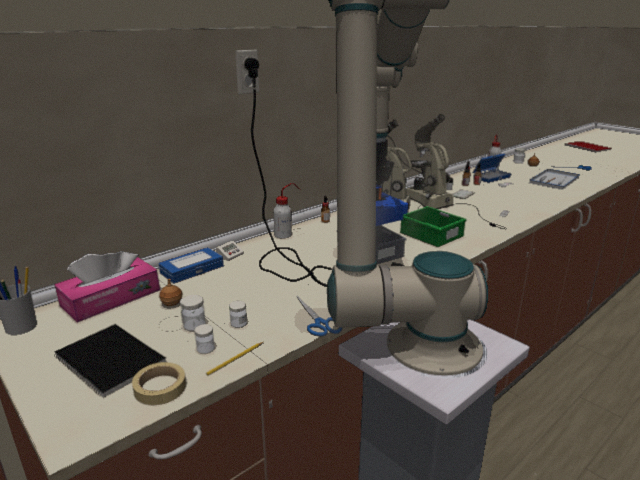

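The lid is lifted (3.2 N on the wrist) and the box is open. I'll carry it to the free patch, then lower it.

```bash
python3 -m crank '{"grip":[0.2,0.2,0.2,0.2,0.2,0.2,0.2,0.2,0.2,0.2,0.2,0.2,0.2,0.2,0.2,0.2,0.2,0.2],"slide":[[0.2,1,1],[0.6,3,1],[1.2,6,1],[1.8,9,1],[2.4,12,1],[3.1,15,1],[3.7,18,1],[4.3,21,1],[4.9,24,1],[5.5,27,1],[6.1,30,1],[6.7,33,1],[7.3,36,1],[7.9,39,1],[8.5,42,1],[9,44,1],[9,44,1],[9,44,1]],"roll":[0,0,1,2,3,4,5,6,7,8,9,10,11,11.5,11.5,11.5,11.5,11.5]}'
python3 -m crank '{"grip":[0.2,0.2,0.2,0.2,0.2,0.2,0.2,0.2,0.2,0.2,0.2,0.2],"slide":[[0,0,-1],[0,0,-3],[0,0,-5],[0,0,-7],[0,0,-9],[0,0,-10.5],[0,0,-11.5],[0,0,-12],[0,0,-12.4],[0,0,-12.7],[0,0,-12.7],[0,0,-12.7]],"roll":[0,0,0,0,0,0,0,0,0,0,0,0]}'
python3 w.py top t1
```

```text
clock: 7.75
position: [0.5295, 0.178, 0.1962]
ee_rot: [0.707, -0.001, 0.708, 0.0]
contact_force: [-0.5, -0.2, -2.5]
width: 0.0358
clock: 8.95
position: [0.5305, 0.1777, 0.0698]
ee_rot: [0.707, -0.0, 0.707, 0.0]
contact_force: [-0.3, -0.0, -3.0]
width: 0.0357
{'clock': np.float64(9.0), 'position': array([0.5306, 0.1777, 0.0698]), 'ee_rot': array([ 7.075e-01, -1.000e-04,  7.067e-01,  3.000e-04]), 'contact_force': array([ 0.269 ,  0.3746, -2.9351]), 'width': np.float64(0.036)}
```

View pics/t1.png

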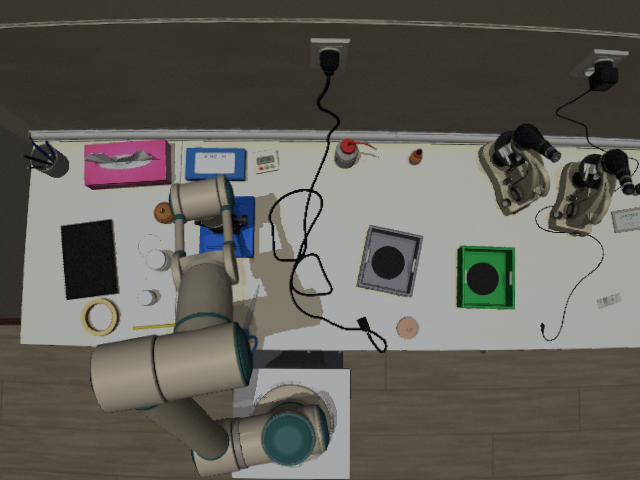

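The lid is over bare bench with its right edge at u≈255 and the cord starting at u≈270. It hasn't touched down yet, so I'll lower it in small steps.

```bash
python3 -m crank '{"grip":[0.2,0.2,0.2,0.2,0.2,0.2,0.2],"slide":[[0,0,-0.2],[0,0,-0.4],[0,0,-0.6],[0,0,-0.7],[0,0,-0.8],[0,0,-0.8],[0,0,-0.8]],"roll":[0,0,0,0,0,0,0]}'
```

```text
clock: 9.7
position: [0.5301, 0.1776, 0.0627]
ee_rot: [0.707, -0.0, 0.707, 0.0]
contact_force: [-2.7, 0.1, 5.8]
width: 0.0357
```

Touched down (+5.8 N). Release, then rise.

```bash
python3 -m crank '{"grip":[0.4,0.5,0.6,0.8,1,1,1,1,1,1],"slide":[[0,0,0],[0,0,0],[0,0,0],[0,0,0],[0,0,0],[0,0,0],[0,0,0],[0,0,0],[0,0,0],[0,0,0]],"roll":[0,0,0,0,0,0,0,0,0,0]}'
python3 -m crank '{"grip":[1,1,1,1,1,1,1,1,1,1,1,1,1,1,1],"slide":[[0,0,1],[0,0,3],[0,0,6],[0,0,9],[0,0,12],[0,0,15],[0,0,17],[-1,1,18],[-3,4,18],[-5,8,18],[-7,11,18],[-9,14.5,18],[-10,18,18],[-10,18,18],[-10,18,18]],"roll":[0,0,0,0,0,0,0,0,0,0,0,0,0,0,0]}'
python3 w.py wrist w3
```

```text
clock: 10.7
position: [0.5302, 0.1776, 0.0614]
ee_rot: [0.707, -0.0, 0.707, 0.0]
contact_force: [-1.1, 0.3, 0.7]
width: 0.0852
clock: 12.2
position: [0.4287, 0.3581, 0.2409]
ee_rot: [0.707, -0.001, 0.708, 0.001]
contact_force: [0.2, -0.3, 0.3]
width: 0.0855
{'clock': np.float64(12.25), 'position': array([0.4293, 0.3573, 0.241 ]), 'ee_rot': array([ 7.068e-01, -9.000e-04,  7.074e-01,  1.000e-04]), 'contact_force': array([-0.04  ,  0.1708, -0.3799]), 'width': np.float64(0.0854)}
```

View pics/w3.png

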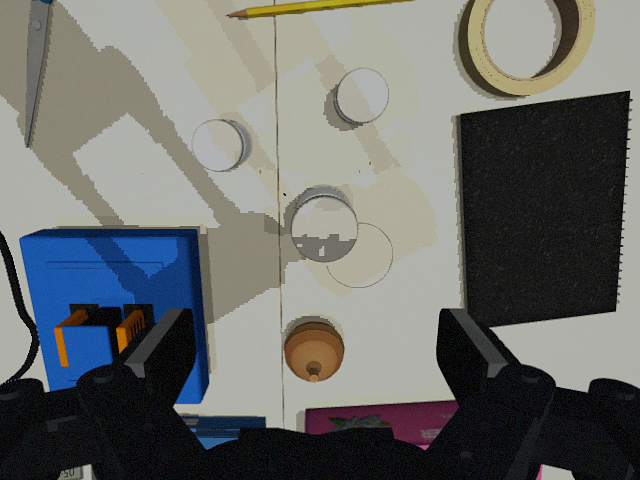

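The lid lies flat and upright, clear of the cord. The jar's top circle is centred at about (324,228) with a radius of about 33 px. The onion at (314,350) is 12 cm away, so there's room.

Run:
```python
from h import *;import pickle
im=pickle.load(open("w3.pkl","rb"))
print(ray(im,[(324.5,228),(291,228),(358,228),(324,195),(324,262)],.072).round(4))
im=pickle.load(open("t1.pkl","rb"));f=im["frame"]
hsv=cv2.cvtColor(f,cv2.COLOR_RGB2HSV)
m=cv2.inRange(f,(0,0,0),(40,40,40));m[:,:372]=0;m[:,408:]=0;m[:242]=0;m[283:]=0
k=max(cv2.findContours(m,0,2)[0],key=cv2.contourArea);e=cv2.fitEllipse(k);print(e,ray(im,e[0],.008))
```

```text
[[0.4341 0.3652 0.072 ]
 [0.4342 0.3391 0.072 ]
 [0.434  0.3914 0.072 ]
 [0.4082 0.3646 0.072 ]
 [0.4621 0.3651 0.072 ]]
((387.7731628417969, 262.095703125), (31.254350662231445, 31.521751403808594), 143.31674194335938) [[ 0.44291185 -0.26173947  0.008     ]]
```

```bash
python3 -m crank '{"grip":[1,1,1,1,1,1,1,1,1,1,1],"slide":[[0.3,0.3,-2],[0.6,0.7,-5],[0.6,0.7,-8],[0.6,0.7,-11],[0.6,0.7,-14],[0.6,0.7,-17],[0.6,0.7,-19],[0.6,0.7,-20.5],[0.6,0.7,-21.3],[0.6,0.7,-21.3],[0.6,0.7,-21.3]],"roll":[0,0,0,0,0,0,0,0,0,0,0]}'
python3 -m crank '{"grip":[0.8,0.7,0.6,0.5,0.4,0.4,0.4,0.4,0.4],"slide":[[0,0,0],[0,0,0],[0,0,0],[0,0,0],[0,0,0],[0,0,0],[0,0,0],[0,0,0],[0,0,0]],"roll":[0,0,0,0,0,0,0,0,0]}' 30
python3 -m crank '{"grip":[0.4,0.4,0.4,0.4,0.4,0.4,0.4,0.4,0.4,0.4],"slide":[[0,0,0.5],[0,0,1.5],[0,0,3],[0,0,5],[0,0,8],[0,0,11],[0,0,14],[0,0,16],[0,0,16],[0,0,16]],"roll":[0,0,0,0,0,0,0,0,0,0]}'
python3 w.py wrist w4
```

```text
clock: 13.35
position: [0.4368, 0.3643, 0.0289]
ee_rot: [0.707, 0.0, 0.707, -0.0]
contact_force: [-0.2, 0.4, 0.2]
width: 0.0851
clock: 14.25
position: [0.4366, 0.3648, 0.0294]
ee_rot: [0.708, -0.0, 0.707, 0.0]
contact_force: [-0.7, -0.7, 6.3]
width: 0.0531
clock: 15.25
position: [0.4359, 0.3644, 0.1883]
ee_rot: [0.707, -0.0, 0.707, 0.0]
contact_force: [-0.3, -0.2, -2.0]
width: 0.053
{'clock': np.float64(15.3), 'position': array([0.4354, 0.3641, 0.1873]), 'ee_rot': array([ 7.065e-01, -5.000e-04,  7.077e-01, -2.000e-04]), 'contact_force': array([-0.2011,  0.523 , -1.468 ]), 'width': np.float64(0.0527)}
```

View pics/w4.png

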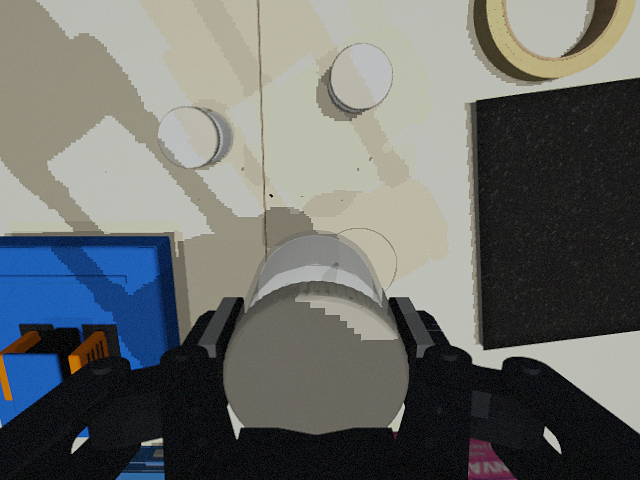

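The jar is held upright at about 1.5–2 N extra weight. Now carry it over the box.

```bash
python3 - <<'E'
from h import *;import pickle
im=pickle.load(open("w4.pkl","rb"))
print(ray(im,[(316,372),(223,372),(409,372),(316,280)],.2305).round(4))
E
python3 -m crank '{"grip":[0.4,0.4,0.4,0.4,0.4,0.4,0.4,0.4,0.4,0.4,0.4,0.4,0.4,0.4,0.4,0.4,0.4,0.4,0.4,0.4],"slide":[[0,-1,0],[0,-3,0],[0,-6,0],[0,-10,0],[0,-14,0],[0,-18,0],[0,-22,0],[0,-26,0],[0.2,-30,0],[0.3,-34,0],[0.4,-38,0],[0.5,-42,0],[0.6,-46,0],[0.7,-50,0],[0.7,-54,0],[0.7,-57,0],[0.7,-60,0],[0.7,-61.7,0],[0.7,-62.6,0],[0.7,-62.6,0]],"roll":[0,0,0,0,0,0,0,-1,-2,-3,-4,-5,-6,-7,-8,-9,-10,-11,-11.5,-11.5]}'
python3 -m crank '{"grip":[0.4,0.4],"slide":[[0,0,0],[0,0,0]],"roll":[0,0]}'
python3 w.py wrist w5
```

```text
[[0.4315 0.3649 0.2305]
 [0.4316 0.3391 0.2305]
 [0.4315 0.3906 0.2305]
 [0.4043 0.3648 0.2305]]
clock: 17.3
position: [0.4427, -0.2617, 0.1877]
ee_rot: [0.703, 0.072, 0.704, -0.071]
contact_force: [0.2, 0.1, -1.1]
width: 0.0531
clock: 17.5
position: [0.443, -0.26, 0.1883]
ee_rot: [0.703, 0.071, 0.704, -0.07]
contact_force: [-1.0, -0.2, -1.6]
width: 0.0528
{'clock': np.float64(17.55), 'position': array([ 0.4432, -0.2601,  0.1884]), 'ee_rot': array([ 0.7036,  0.0704,  0.7037, -0.07  ]), 'contact_force': array([-0.1154, -0.149 , -1.2769]), 'width': np.float64(0.0533)}
```

View pics/w5.png

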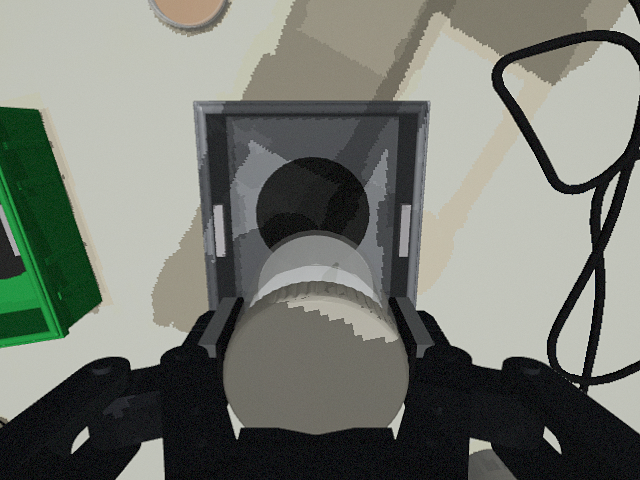

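Pad at about (313,212), box unobstructed, jar above it. The jar sits about 4 mm toward the robot in the grip, so I'll correct for that and lower.

```bash
python3 - <<'E'
from h import *;import pickle
im=pickle.load(open("w5.pkl","rb"))
r=ray(im,[(194,101),(430,101)],.066);a=r[1]-r[0];print(r.round(4),np.linalg.norm(a[:2]));n=np.array([a[1],-a[0],0])/np.linalg.norm(a);print(r.mean(0)+.082*n)
p=ray(im,[(256,212),(370,212),(312,157)],.008);print(p.round(4),p[:2].mean(0),p[2]+.046*n)
E
python3 -m crank '{"grip":[0.4,0.4,0.4,0.4,0.4,0.4,0.4,0.4,0.4,0.4,0.4,0.4],"slide":[[0.1,-0.1,-1],[0.3,-0.2,-2.5],[0.3,-0.2,-4],[0.3,-0.2,-5.5],[0.3,-0.2,-7],[0.3,-0.2,-8.5],[0.3,-0.2,-10],[0.3,-0.2,-11],[0.3,-0.2,-12],[0.3,-0.2,-13],[0.3,-0.2,-13.5],[0.3,-0.2,-13.5]],"roll":[0,0,0,0,0,0,0,0,0,0,0,0]}'
```

```text
[[ 0.3445 -0.3158  0.066 ]
 [ 0.3729 -0.1741  0.066 ]] 0.1445096139449039
[ 0.43907031 -0.261059    0.066     ]
[[ 0.4289 -0.3054  0.008 ]
 [ 0.4469 -0.2159  0.008 ]
 [ 0.3954 -0.2528  0.008 ]] [ 0.43787457 -0.26064943  0.008     ] [ 0.4404777  -0.26188916  0.008     ]
clock: 18.75
position: [0.4459, -0.2632, 0.0527]
ee_rot: [0.703, 0.071, 0.704, -0.07]
contact_force: [0.3, 0.0, -1.1]
width: 0.0526
```

```bash
python3 -m crank '{"grip":[0.4,0.4,0.4,0.4,0.4,0.4,0.4,0.4],"slide":[[-0.1,0.1,-0.3],[-0.1,0.1,-0.6],[-0.1,0.1,-0.9],[-0.1,0.1,-1.1],[-0.1,0.1,-1.3],[-0.1,0.1,-1.4],[-0.1,0.1,-1.5],[-0.1,0.1,-1.5]],"roll":[0,0,0,0,0,0,0,0]}'
```

```text
clock: 19.55
position: [0.4451, -0.2624, 0.0382]
ee_rot: [0.703, 0.071, 0.704, -0.071]
contact_force: [0.0, -0.2, -1.3]
width: 0.0528
```

```bash
python3 -m crank '{"grip":[0.4,0.4,0.4,0.4],"slide":[[0,0,-0.1],[0,0,-0.2],[0,0,-0.2],[0,0,-0.2]],"roll":[0,0,0,0]}'
```

```text
clock: 19.95
position: [0.4454, -0.2626, 0.0374]
ee_rot: [0.704, 0.071, 0.703, -0.071]
contact_force: [-1.7, 0.9, 6.6]
width: 0.0532
```

Contact at the expected height (+6.6 N). Release to a limited opening, then withdraw straight up.

```bash
python3 -m crank '{"grip":[0.66,0.7,0.75,0.8,0.8,0.8,0.8],"slide":[[0,0,0],[0,0,0],[0,0,0],[0,0,0],[0,0,0],[0,0,0],[0,0,0]],"roll":[0,0,0,0,0,0,0]}'
python3 -m crank '{"grip":[0.8,0.8,0.8,0.8,0.8,0.8,0.8,0.8,0.8,0.8],"slide":[[0,0,0.5],[0,0,2],[0,0,4],[0,0,6.5],[0,0,9.5],[0,0,13],[0,0,17],[0,0,20],[0,0,20],[0,0,20]],"roll":[0,0,0,0,0,0,0,0,0,0]}'
python3 w.py wrist w6
python3 - <<'E'
from h import *
a=cv2.imread("pics/w6.png")
from rig import manip
b=cv2.cvtColor(manip.get_image("top")["frame"],cv2.COLOR_RGB2BGR)
cv2.imwrite("pics/f.png",np.hstack([cv2.resize(a,(400,300)),b[130:360,130:450][:, :]. copy() if 0 else cv2.resize(b[120:360,120:440],(400,300))]))
E
```

```text
clock: 20.65
position: [0.4452, -0.2625, 0.0363]
ee_rot: [0.704, 0.071, 0.704, -0.071]
contact_force: [-1.0, -0.4, 0.2]
width: 0.0681
clock: 21.65
position: [0.4453, -0.2625, 0.2371]
ee_rot: [0.704, 0.07, 0.703, -0.071]
contact_force: [-0.4, 0.1, -0.1]
width: 0.0683
{'clock': np.float64(21.7), 'position': array([ 0.4447, -0.262 ,  0.2359]), 'ee_rot': array([ 0.7033,  0.0709,  0.7039, -0.0705]), 'contact_force': array([ 0.2656, -0.2892, -0.1548]), 'width': np.float64(0.0687)}
```

View pics/f.png

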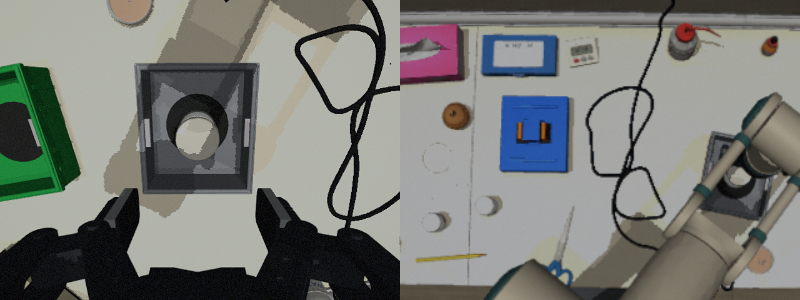

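The jar stands upright on the pad; its top is at about (315,221) in the full frame. The lid is flat on bare bench, clear of the cord. A quick numeric check before handing in:

Run:
```python
from h import *;import pickle
from rig import manip
im=pickle.load(open("w6.pkl","rb"))
j=ray(im,(315,222),.08)[0]; print("jar",j, "offset mm",(j[:2]-[.441,-.2613])*1000)
print(proj(im,[[.441,-.2613,.08],[.441,-.2613,.008]]))
manip.sign_off()
```

```text
jar [ 0.4435654 -0.2624097  0.08     ] offset mm [ 2.56539576 -1.109703  ]
[[315.77532829 218.42178791]
 [315.78321755 201.63642998]]
the job is handed in; nothing more can be done
```

The jar is packed and the job handed in at about 22 s of the 58 s allowed. I pinched both lid buttons fully (about 38 mm across) with the lid still seated. Then I lifted the lid straight up, laid it right way up on the free patch and let go. The jar, the largest of the three white ones, was then lowered onto the pad in small steps and released.

- **Jar:** in the last pictures it stands upright, about 3 mm from the pad's centre (the limit is 18 mm). It touched down at the expected height.
- **Lid:** it lies flat on bare bench, about 4 cm clear of the cord.
- **Bystanders:** the onion, wash bottle and petri dish look to be where they started; I judged this by eye.
- **Robot:** it was raised clear of everything, with the wrist force near zero.
- **Disagreement:** the top and wrist cameras put the jar's starting position and the pad's centre a few mm apart, at most about 9 mm. For the jar I used about the wrist reading, for the pad a value between the two.

No check failed.

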